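Gauge a wheel housing's bore and book the result on the button box

ROBOT

A 6-joint arm with a two-finger parallel gripper is mounted at the origin on the work surface. World frame = base frame: x ahead of the robot, y to its left, z up, the work surface at z = 0. Lengths are in mm, angles in degrees, forces in N, time in s.
With the tool pointing down it reaches from about 300 to 850 mm from the base axis. Payload 4.2 kg.
Tool frame: the origin (TCP) lies between the finger pads; the fingertips stand ahead of it and the grasp point (between the pads) lies 8 mm behind it (env.tip_reach is the x of the fingertips in the tool frame, in mm); x points along the fingers, y is the direction in which the jaws open and shut, and the axes are right-handed (so a half turn about x gives the same grasp; the last joint's range is limited). The gripper opens to 91 mm and grips with 3 to 60 N. Pads are 32 mm wide; open, the fingers measure 118 mm over their backs; the gripper's body (76 mm by 178 mm) begins 60 mm behind the grasp point.
Start: joints at [-76.318, 18.312, 89.639, -0, 72.044, -1.146], TCP at [147.157, -555.866, 224.976] pointing down, gripper open.
Joint ranges: [-177.97, 177.97], [-48.28, 115.42], [12.27, 149.76], [-77.06, 257.06], [2.81, 150.46], [-146.56, 146.56]. Speed limits (degrees/s): [147.25, 147.25, 180, 180, 180, 180].

INTERFACE

Orientations are given as [roll, pitch, yaw] about the fixed x, y, z axes, in that order (R = Rz(yaw) Ry(pitch) Rx(roll)).
In Python, from workcell import env, cams gives the robot as it stands.
- The arm moves only by the tool arm_command, never from a script. Its argument "deltas" is a list of rows, each a list of 3 entries, a list of its own where there are three numbers: the opening, from 0 (shut) to 1 (fully open), then the shift along the world's x, y, z in mm, then the turn about the world's z in rad. A call has 1 to 20 rows; each row is the pose to reach, as a shift and turn from the pose commanded when the call began; what a row does not reach only later rows make up. A row lasts 1/10 s, in which the tool goes at most 50 mm and 8.59 degrees, less where a joint would pass 70% of its speed; a pose out of reach is approached as far as the arm can. A call with a gripper value outside its range is refused whole. The fingers move at their own pace and stop on an object; "grip_force" is the grip in N (left out, the last holds). Time passes only in rows, so rows that repeat a pose let the fingers close. It gives the time, the measured TCP pose, the force and the opening at its end, in the units of the state.
- env.state(): the state, without advancing time (a new reading comes with each control period).
- cams.grab_frame(name): name is "scene" or "side" or "wrist"; returns a dict with "img" (400x640x3 uint8, red, green, blue), "K" (3x3 intrinsics, pixels), "dist" ([k1, k2, p1, p2, k3] as OpenCV has them; the pictures are not rectified), "rvec" (rotation vector, rad) and "tvec" (3), from world to camera coordinates, as OpenCV has them. Camera axes: x right, y down, z forward; pixel columns grow to the right and rows downward; lengths in mm; the calibration is good to about 2 mm. A picture is of the moment at which its call begins. There is no depth.
- env.job_done(): hands the job in, once; it reports no verdict.
Trained networks look in a picture, given as the dict that the camera call returned (one of the last four; its "shot" number tells which), for a name from the list of things; names that differ only in an ending like _2 or _b are one class to them, and where a whole thing is asked for, a point or a joint stands for the part that bears it (a point fixed in the world has none). Each returns a list of dicts, best first, with "conf" (0 to 1); they miss things now and then, are a little off and sometimes report something else, mostly with a low value. They report only what shows in the picture. A call takes as long as a camera call. They do not tell look-alikes from the thing itself.
- cams.silhouettes(picture, name): "region" (400x640 bool, what is visible of it) and "centre" ([column, row] in pixels, amid what is visible of it).
The state is a dict: "time_s": time; "qpos": joint angles; "qvel": joint speeds; "effort": joint torques, N m; "ee_pos": TCP position; "ee_rot": TCP orientation; "force": force on the tool from outside, world axes, zero at the start; "torque": the same for the moment, N m; "gripper_width": finger opening in mm.
Only numpy, scipy, OpenCV 4.12 (cv2) and the standard library are available. Lean on these libraries where they do the work, as an engineer would, in place of code of your own. Each camera call takes 0.05 s, during which the arm holds its last target.

TASK

Check the suitcase wheel housing that sits under the depth gauge: on the button box press the mushroom button to open a record, then push the gauge pin down until it bottoms in the housing's bore, and see where the black groove on the pin has stopped. If the groove has gone down inside the guide bush the bore is deep enough, so press the low round button; if the groove still shows above the bush the bore is too shallow, so press the tall round button; then press the square button to store the result. Press every button fully down, one at a time, let it spring back, leave the pin down in the bore, and do not shift the housings or the other things on the bench.

Things in the scene. Friction and masses are not known exactly. Their poses are not given: they have to be found in the camera images.
- bush_top (a point): Centre of the top rim of the gauge's steel guide bush (34 mm wide, rim 130 mm above the bench), on the pin's vertical axis. The gauge is a fixed grey C-frame on a dark steel base plate 315 x 125 x 14 mm that runs 105 mm behind and 210 mm in front of this axis; its column stands behind the axis, and only the pin is higher than the rim.
- pin_top (a point): Centre of the top face of the gauge pin's black round knob (40 mm diameter, 24 mm high; 220 mm above the bench when the pin is fully up). Push down on it. The steel pin below it is 16 mm thick and vertical.
- pin_groove (a point): Centre of the black groove, 6 mm high, turned round the pin, 34 mm below the top of the knob. With the pin bottomed it lies about 6 mm below bush_top (hidden in the bush) in a full-depth bore, about 12 mm above bush_top (showing) in a short bore.
- gauge_pin (a joint): Slide of the gauge pin: 0 = fully up, grows in m as it goes straight down; starts between 0 and 0.012. A push of about 3 N slides it; it stays where it is left, and stops hard when its tip meets the bottom of the bore: at about 0.062 in a full-depth bore, 0.044 in a short one. A push of 10 to 15 N is plenty.
- housing_a: One wheel housing, origin at the centre of its underside (14 mm above the bench): dark grey plastic, 60 mm high, flange 100 x 76 mm, round boss 46 mm, 250 g, blind bore 22 mm wide, mouth up. One sits loose in the nest under the pin, the other in a second nest 125 mm in front; they look alike and swap places. One bore is 46 mm deep, the other only 28 mm: gauging tells which.
- housing_b: The other wheel housing, alike on the outside, origin likewise at the centre of its underside.
- button_box: Fixed grey push-button box 96 x 274 x 60 mm, origin at the centre of its underside, long side along its own y, x away from the robot at yaw 0. Four black buttons face up on its lid in a row, 62 mm apart; from its +y end (the robot's left at yaw 0): mushroom, low round, tall round, square.
- btn_mushroom_top (a point): Top centre of the mushroom button, a domed head 46 mm in diameter standing 30 mm above the lid (90 mm above the bench). Black plastic cap, 6 mm of spring travel: it starts to move at about 2.4 N and is fully down at about 5 N.
- btn_mushroom (a joint): 0 = up, grows in m as the cap goes down, 0.006 = fully down; springs back to 0.
- btn_low_top (a point): Top centre of the low round button, 30 mm in diameter, standing 16 mm above the lid (76 mm above the bench) and 11 mm above its bezel. Black plastic cap, 6 mm of spring travel: it starts to move at about 2.4 N and is fully down at about 5 N.
- btn_low (a joint): 0 = up, grows in m as the cap goes down, 0.006 = fully down; springs back to 0.
- btn_tall_top (a point): Top centre of the tall round button, 30 mm in diameter, standing 36 mm above the lid (96 mm above the bench). Black plastic cap, 6 mm of spring travel: it starts to move at about 2.4 N and is fully down at about 5 N.
- btn_tall (a joint): 0 = up, grows in m as the cap goes down, 0.006 = fully down; springs back to 0.
- btn_square_top (a point): Top centre of the square button, 31 x 31 mm, standing 16 mm above the lid (76 mm above the bench) and 11 mm above its bezel. Black plastic cap, 6 mm of spring travel: it starts to move at about 2.4 N and is fully down at about 5 N.
- btn_square (a joint): 0 = up, grows in m as the cap goes down, 0.006 = fully down; springs back to 0.
- parts_bin: Bystander: open lime-yellow plastic bin 150 x 100 x 75 mm with small wheels in it, origin at the centre of its underside.
- air_driver: Bystander: in-line air screwdriver lying on the bench, about 270 mm long and 33 mm thick, along its own x, origin below the middle of its barrel.
- twin_wheel: Bystander: black twin suitcase wheel lying flat, 54 mm in diameter, 44 mm high, origin at the centre of its underside.
Mind the look-alikes: they are no part of the job. What is shaped like the housing_b but green or yellow is not meant.

How it is judged (in metres and radians):
On the way, in this order (a step that is already met when the one before it is completed fails the run):
1. the mushroom button is pressed down (value of joint btn_mushroom above 0.004 m), for 0.05 s.
2. the gauge pin is pushed down until it bottoms: its tip presses on the bottom of the housing's bore ((contact force between gauge_pin and housing_a above 2 N or contact force between gauge_pin and housing_b above 2 N) and (value of joint gauge_pin above 0.0595 m or value of joint gauge_pin between 0.0415 and 0.051 m)), for 0.05 s.
3. the right verdict button is pressed: low round with the groove inside the bush, tall round with the groove above it (((value of joint gauge_pin above 0.0595 m and value of joint btn_low above 0.004 m) or (value of joint gauge_pin between 0.0415 and 0.051 m and value of joint btn_tall above 0.004 m))), for 0.05 s.
4. the square button is pressed down (value of joint btn_square above 0.004 m), for 0.05 s.
At the end, for the whole second after the job is handed in: The gauge pin still stands at the bottom of the bore (within 2.5 mm), all four buttons have sprung back (within 1.5 mm of fully up), and both housings sit in their nests within 8 mm of where they started ((value of joint gauge_pin above 0.0595 m or value of joint gauge_pin between 0.0415 and 0.051 m) and value of joint each of btn_mushroom, btn_low, btn_tall, btn_square below 0.0015 m and distance of each of housing_a, housing_b from where it was at the start of the episode below 0.008 m); the robot touches nothing.
It fails at once if two buttons are down at once (both more than 2 mm) (value of joint each of btn_mushroom, btn_low above 0.002 m or value of joint each of btn_mushroom, btn_tall above 0.002 m or value of joint each of btn_mushroom, btn_square above 0.002 m or value of joint each of btn_low, btn_tall above 0.002 m or value of joint each of btn_low, btn_square above 0.002 m or value of joint each of btn_tall, btn_square above 0.002 m).
It fails at once if the wrong verdict button for where the groove stands is pressed (more than 4 mm) ((value of joint gauge_pin above 0.055 m and value of joint btn_tall above 0.004 m) or (value of joint gauge_pin below 0.055 m and value of joint btn_low above 0.004 m)).
It fails at once if a verdict button or the square button is pressed (more than 4 mm) before the pin has been pushed down to the bottom (value of joint gauge_pin below 0.0415 m and value of joint any of btn_low, btn_tall, btn_square above 0.004 m).
It fails at once if the mushroom button is pressed (more than 4 mm) again after the pin has been pushed down (value of joint gauge_pin above 0.038 m and value of joint btn_mushroom above 0.004 m).
It fails at once if a wheel housing is shifted more than 15 mm, or a bystander more than 30 mm (distance of any of housing_a, housing_b from where it was at the start of the episode above 0.015 m or distance of any of parts_bin, air_driver, twin_wheel from where it was at the start of the episode above 0.03 m).
It also fails if it takes over 58 s, if anything falls off the work surface, if the arm or the gripper's body presses on something with over 40 N, if the wrist force passes 120 N, or if a joint passes its speed limit or range.

## Working session

There is one attempt and no reset: what is moved stays moved. The work goes in short steps, Python scripts to look and compute and a tool call to move; the robot and the scene stay as the last step left them, time stands still between calls to the robot, and variables do not carry over. Pictures are saved under pics/ and viewed, and the job is handed in when it is done.

Besides the shell and the picture viewer there is one more tool, called by a JSON object that holds its "name" and its "arguments". arm_command: Moves the arm, as the interface text tells. Its arguments: {"type":"object","properties":{"deltas":{"type":"array","items":{"type":"array"}},"grip_force":{"type":"number"}},"required":["deltas"]}

```bash
mkdir -p pics; cat > h.py <<'E'
import numpy as np, cv2
from workcell import env, cams
def grab(n,save=None):
    f=cams.grab_frame(n)
    if save: cv2.imwrite('pics/'+save+'.png',cv2.cvtColor(f['img'],cv2.COLOR_RGB2BGR))
    return f
def ray(f,px):
    u=cv2.undistortPoints(np.array([[px]],float),f['K'],f['dist'])[0,0]
    R=cv2.Rodrigues(np.array(f['rvec'],float))[0]; t=np.array(f['tvec'],float).ravel()
    return -R.T@t, R.T@np.array([u[0],u[1],1])
def atz(f,px,z):
    c,d=ray(f,px); return c+d*(z-c[2])/d[2]
def proj(f,p):
    return cv2.projectPoints(np.array(p,float).reshape(-1,1,3),np.array(f['rvec'],float),np.array(f['tvec'],float),f['K'],f['dist'])[0].reshape(-1,2)
E
python3 - <<'E'
from h import *
import pickle
print(env.state()['ee_pos'],env.state()['ee_rot'],env.tip_reach)
Z=dict(bush_top=130,pin_top=215,btn_mushroom_top=90,btn_low_top=76,btn_tall_top=96,btn_square_top=76)
for n in ['scene','side']:
    f=grab(n,n+'0'); pickle.dump(f,open(n+'0.pkl','wb'))
    for k,z in Z.items():
        for r in cams.silhouettes(f,k)[:4]:
            print(n,k,round(r['conf'],2),np.round(r['centre'],1),r['region'].sum(),np.round(atz(f,r['centre'],z)))
E
```

```text
[ 147.01903308 -555.3794121   224.11211999] [-91.11440901  89.89678238 103.71011596] 11.0
scene bush_top 0.69 [388.9 188. ] 2344 [633. 138. 130.]
scene bush_top 0.28 [392.5 165.4] 203 [555. 189. 130.]
scene pin_top 0.51 [391.  164.6] 184 [614. 143. 215.]
scene pin_top 0.38 [176.8 227.2] 553 [ 610. -482.  215.]
scene btn_mushroom_top 0.47 [298.8 189.1] 132 [ 508. -109.   90.]
scene btn_low_top 0.55 [249.2 217.8] 103 [ 549. -283.   76.]
scene btn_tall_top 0.25 [384.1 197.8] 434 [639. 123.  96.]
scene btn_square_top 0.57 [250.  218.1] 128 [ 551. -281.   76.]
side bush_top 0.79 [307.8 278.1] 2717 [588. 206. 130.]
side bush_top 0.21 [306.4 255.8] 158 [598. 127. 130.]
side pin_top 0.7 [305.6 255.1] 184 [595. 180. 215.]
side pin_top 0.41 [337.  201.6] 1817 [512. -28. 215.]
side btn_low_top 0.4 [337.7 198.8] 28 [ 511. -158.   76.]
side btn_tall_top 0.52 [334.3 180.8] 87 [ 526. -226.   96.]
side btn_square_top 0.55 [332.6 177.2] 61 [ 534. -262.   76.]
side btn_square_top 0.15 [310.7 286.6] 576 [580. 204.  76.]
```

View pics/scene0.png

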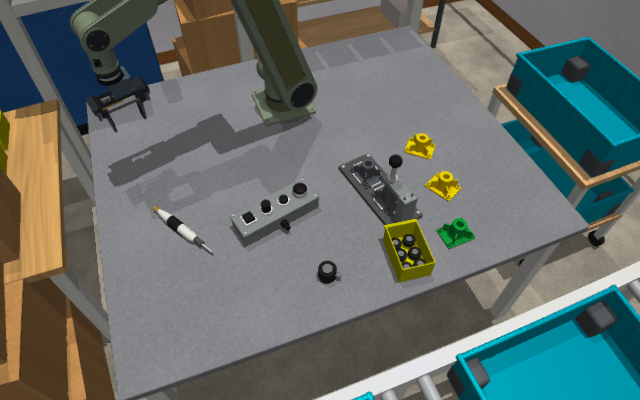

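View pics/side0.png

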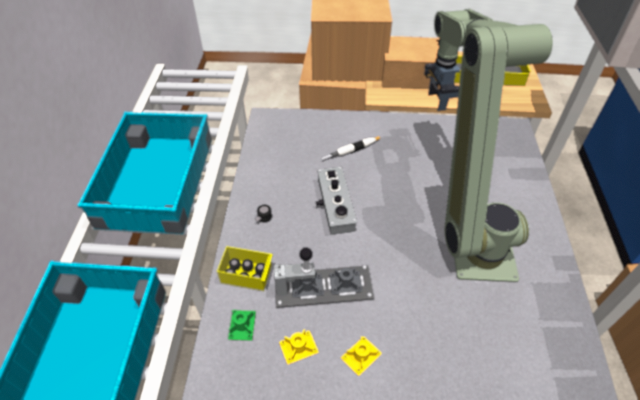

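```bash
python3 - <<'E'
import pickle,cv2
for n,b in (('scene',(230,150,330,240)),('scene',(350,140,430,240)),('side',(310,140,370,230)),('side',(270,230,350,330))):
    f=pickle.load(open(n+'0.pkl','rb'));x0,y0,x1,y1=b
    c=cv2.cvtColor(f['img'][y0:y1,x0:x1],cv2.COLOR_RGB2BGR)
    s=6 if x1-x0<=80 else 6
    cv2.imwrite(f'pics/{n}_{x0}.png',cv2.resize(c,None,fx=s,fy=s,interpolation=cv2.INTER_CUBIC))
E
```

```text
(no output)
```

View pics/scene_230.png

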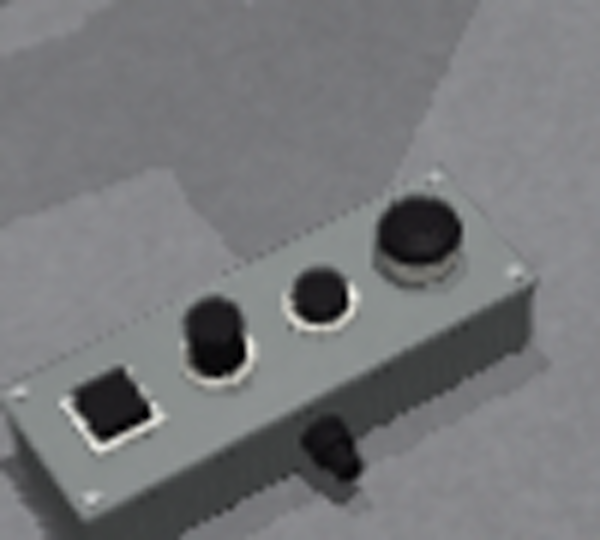

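View pics/side_310.png

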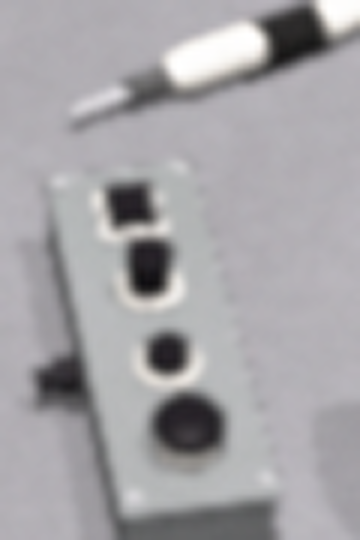

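View pics/scene_350.png

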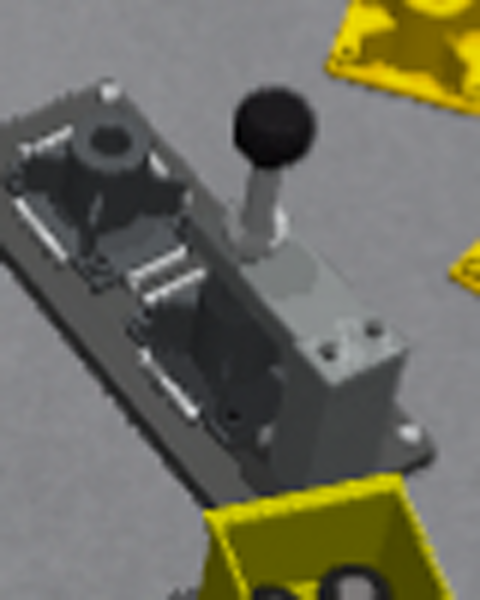

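View pics/side_270.png

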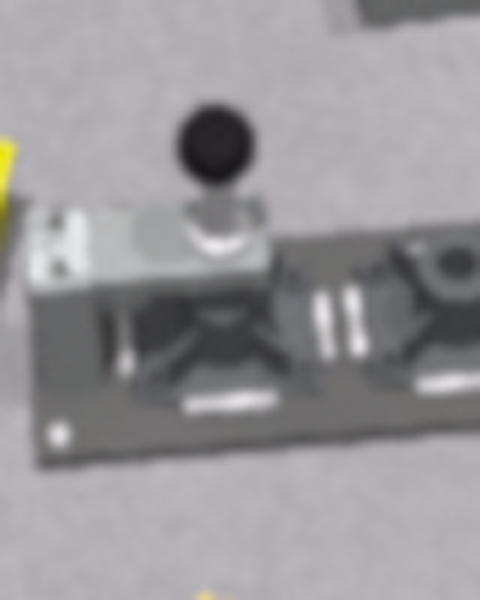

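The scene crop shows square (249,217), tall (266,202), low (283,199), mushroom (300,188), knob (396,161). In the side crop they are at (332,174), (335,182), (338,199), (341,210) and (306,254). Next I fit the box pose and the pin axis.

```bash
cat > fit.py <<'E'
from h import *
import pickle
from scipy.optimize import least_squares
F={n:pickle.load(open(n+'0.pkl','rb')) for n in('scene','side')}
zs=[90-3,76,96,76]; ys=[93,31,-31,-93]
obs={'scene':[(299.7,187.5),(283.3,198.7),(265.7,202),(248.7,217.5)],'side':[(341.3,210),(337.8,198.7),(335,181.5),(331.7,174.2)]}
def P(q):
    x,y,a=q;return np.array([[x-np.sin(a)*l,y+np.cos(a)*l,z] for l,z in zip(ys,zs)])
r=least_squares(lambda q:np.concatenate([(proj(F[n],P(q))-obs[n]).ravel() for n in F]),[530,-190,0])
print(r.x,np.degrees(r.x[2]),np.round(r.fun,1));print(P(r.x).round(1))
for n in F: print(n,[atz(F[n],o,z).round(0) for o,z in zip(obs[n],zs)])
# knob: sphere-ish center, free 3D
o={'scene':(395.7,161.2),'side':(306.2,254.2)}
k=least_squares(lambda p:np.concatenate([(proj(F[n],p)-o[n]).ravel() for n in F]),[600,170,205])
print('knob',k.x,k.fun)
for n in F: print(np.linalg.norm(ray(F[n],(300,200))[0]-[550,0,100]))
E
python3 fit.py
```

```text
[ 5.19379267e+02 -1.91621585e+02  2.33817559e-01] 13.396759308606267 [ 0.3 -0.9  0.2 -1.2  0.1  0.6  0.  -1.8 -0.4 -0.7 -0.5 -0.7 -0.8  0.1
 -0.8 -1.1]
[[ 497.8 -101.2   87. ]
 [ 512.2 -161.5   76. ]
 [ 526.6 -221.8   96. ]
 [ 540.9 -282.1   76. ]]
scene [array([ 501., -103.,   87.]), array([ 517., -163.,   76.]), array([ 524., -221.,   96.]), array([ 547., -284.,   76.])]
side [array([496., -98.,  87.]), array([ 510., -158.,   76.]), array([ 524., -222.,   96.]), array([ 538., -277.,   76.])]
knob [595.18662875 168.63471368 200.89931858] [-0.38437051 -0.29094063 -0.38825735  0.27679104]
1453.7661492655084
1583.0915656495554
```

{"name": "arm_command", "arguments": {"deltas": [[0, [45, 45, 10], 0], [0, [90, 90, 20], 0], [0, [130, 130, 30], 0], [0, [170, 170, 40], 0], [0, [210, 210, 50], 0], [0, [250, 250, 60], 0], [0, [285, 290, 60], 0], [0, [320, 325, 60], 0], [0, [345, 350, 60], 0], [0, [345, 350, 60], 0], [0, [345, 350, 60], 0]], "grip_force": 10}}

```text
time_s: 1.8
ee_pos: [495.5, -202.1, 284.9]
ee_rot: [-158.2, 89.9, 37.0]
force: [-0.5, -0.1, -0.1]
gripper_width: 6.3
```

```bash
python3 - <<'E'
from h import *
import pickle
s=env.state();print(s['time_s'],s['ee_pos'],s['ee_rot'],s['force'],s['gripper_width'])
f=grab('wrist','w1');pickle.dump(f,open('w1.pkl','wb'))
print(ray(f,(320,200)))
E
```

```text
1.8 [ 495.47081571 -202.06430462  284.91071917] [-158.16032671   89.85798049   37.02537218] [-0.53648552 -0.09328378 -0.06406565] 6.304057875778369
(array([ 576.92885606, -180.1910238 ,  445.21055457]), array([-0.29305383, -0.06852992, -0.95371723]))
```

View pics/w1.png

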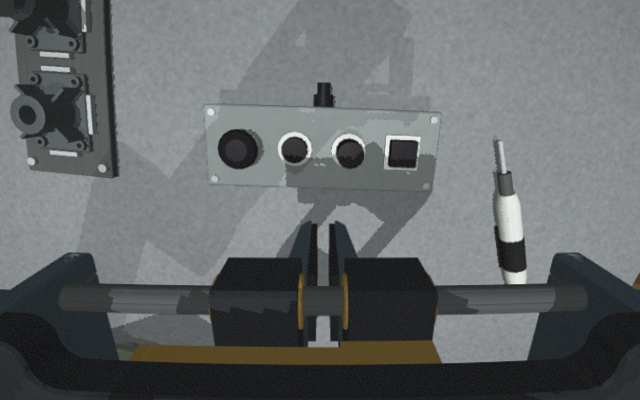

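The wrist view shows mushroom (238,148), low (295,149), tall (349,150) and square (403,152). I refit with these.

```bash
cat > fit2.py <<'E'
from h import *
import pickle,sys
from scipy.optimize import least_squares
f=pickle.load(open('w1.pkl','rb'))
im=f['img'];g=im.max(2)
m=(g<55).astype(np.uint8);m[:100]=0;m[200:]=0;m[:,:200]=0;m[:,445:]=0
n,l,st,ce=cv2.connectedComponentsWithStats(m)
for i in range(1,n):
    if st[i,4]>100: print(st[i],ce[i].round(1))
zs=[87,76,96,76]; ys=[93,31,-31,-93]
o=[(238,149),(294.8,149),(349,151),(403,152.5)]
def P(q):
    x,y,a=q;return np.array([[x-np.sin(a)*l,y+np.cos(a)*l,z] for l,z in zip(ys,zs)])
r=least_squares(lambda q:(proj(f,P(q))-o).ravel(),[520,-190,0.2])
print(r.x,np.degrees(r.x[2]),r.fun.round(1));print(P(r.x).round(1))
c=[atz(f,p,60).round(1) for p in [(210,112),(434,120),(213,180),(427,187)]];print(c,np.mean(c,0))
E
python3 fit2.py
python3 -c "
from h import *
print(cv2.resize(np.zeros((2,2)),(1,1)).shape)
import pickle;f=pickle.load(open('w1.pkl','rb'));c=f['img'][95:200,195:450];cv2.imwrite('pics/w1c.png',cv2.cvtColor(cv2.resize(c,None,fx=3,fy=3),cv2.COLOR_RGB2BGR))"
```

```text
[ 218  129   40   40 1054] [237.8 149. ]
[283 138  24  25 221] [295.9 153.7]
[337 139  27  30 379] [350.2 155.8]
[388 140  29  27 629] [402.9 154.1]
[ 5.21454828e+02 -1.92836281e+02  2.40299214e-01] 13.768130755983082 [-1.8 -0.2 -1.  -0.5  1.6  1.9  1.2 -1. ]
[[ 499.3 -102.5   87. ]
 [ 514.1 -162.7   76. ]
 [ 528.8 -222.9   96. ]
 [ 543.6 -283.2   76. ]]
[array([527.2, -59.2,  60. ]), array([ 585.8, -309. ,   60. ]), array([449. , -76.5,  60. ]), array([ 508.7, -328.8,   60. ])] [ 517.675 -193.375   60.   ]
(1, 1)
```

View pics/w1c.png

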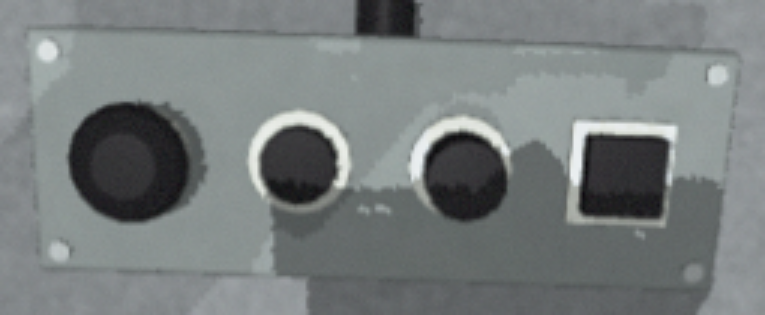

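{"name": "arm_command", "arguments": {"deltas": [[0, [3, 35, -40], 0], [0, [5, 70, -80], 0], [0, [7, 104, -120], 0], [0, [7, 104, -150], 0], [0, [7, 104, -150], 0], [0, [7, 104, -150], 0], [0, [7, 104, -150], 0], [0, [7, 104, -150], 0]]}}

```text
time_s: 2.65
ee_pos: [500.4, -103.1, 137.1]
ee_rot: [149.1, 89.8, -16.2]
force: [0.2, -0.6, -0.0]
gripper_width: 0.4
```

```bash
cat > look.py <<'E'
from h import *
import sys,pickle
from scipy.spatial.transform import Rotation as Rt
tag=sys.argv[1]; X0,X1=None,None
s=env.state();R=Rt.from_euler('xyz',s['ee_rot'],degrees=True).as_matrix()
print(s['time_s'],s['ee_pos'].round(1) if hasattr(s['ee_pos'],'round') else s['ee_pos'],s['force'],s['gripper_width'],'jaw y',R[:,1].round(2))
tip=np.array(s['ee_pos'])+R[:,0]*env.tip_reach;print('tip',tip.round(1))
out=[]
for n in sys.argv[2:]:
    f=grab(n);pickle.dump(f,open(f'{tag}_{n}.pkl','wb'))
    u,v=proj(f,tip)[0];print(n,u.round(1),v.round(1))
    u=int(np.clip(u,50,590));v=int(np.clip(v,50,350))
    c=cv2.resize(f['img'][v-50:v+50,u-50:u+50],(400,400),interpolation=cv2.INTER_CUBIC)
    out.append(c);print(' crop origin',u-50,v-50)
cv2.imwrite(f'pics/{tag}.png',cv2.cvtColor(np.hstack(out),cv2.COLOR_RGB2BGR))
E
python3 look.py m1 scene side
```

```text
2.65 [ 500.4 -103.1  137.1] [ 0.2340127  -0.61167688 -0.04534702] 0.43750727123587346 jaw y [ 0.25 -0.97  0.  ]
tip [ 500.5 -103.2  126.1]
scene 299.3 179.4
 crop origin 249 129
side 340.5 201.6
 crop origin 290 151
```

View pics/m1.png

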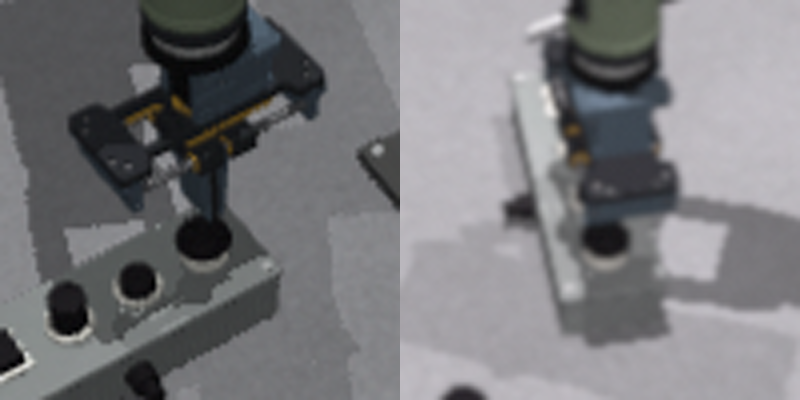

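{"name": "arm_command", "arguments": {"deltas": [[0, [0, 0, -20], 0], [0, [0, 0, -32], 0], [0, [0, 0, -34], 0], [0, [0, 0, -36], 0], [0, [0, 0, -38], 0], [0, [0, 0, -38], 0]]}}

```text
time_s: 3.35
ee_pos: [498.7, -101.9, 97.2]
ee_rot: [1.9, 90.0, -163.3]
force: [-2.4, 0.1, 2.8]
gripper_width: 0.4
```

{"name": "arm_command", "arguments": {"deltas": [[0, [0, 0, -2], 0], [0, [0, 0, -4], 0], [0, [0, 0, -5.5], 0], [0, [0, 0, -5.5], 0]]}}

```text
time_s: 3.75
ee_pos: [499.2, -101.9, 95.0]
ee_rot: [141.7, 89.9, -23.5]
force: [-9.0, 0.9, 26.7]
gripper_width: 0.4
```

Fully down: the tip is at 84 mm and the force has risen to 27 N. I lift off and head for the pin.

{"name": "arm_command", "arguments": {"deltas": [[0, [0, 0, 20], 0], [0, [0, 0, 60], 0], [0, [0, 0, 110], 0], [0, [0, 0, 160], 0], [0, [20, 20, 175], 0], [0, [20, 20, 175], 0]]}}

```text
time_s: 4.35
ee_pos: [523.1, -80.7, 269.9]
ee_rot: [163.8, 89.4, -1.3]
force: [-0.3, 0.5, -1.0]
gripper_width: 0.5
```

```bash
python3 - <<'E'
from h import *
import pickle
s=env.state();print(s['time_s'],s['ee_pos'],s['force'])
f=grab('wrist','w2');pickle.dump(f,open('w2.pkl','wb'))
f=grab('side','s2')
E
```

```text
4.35 [523.14906123 -80.72848041 269.90798394] [-0.32594715  0.50186189 -0.99653255]
```

View pics/w2.png

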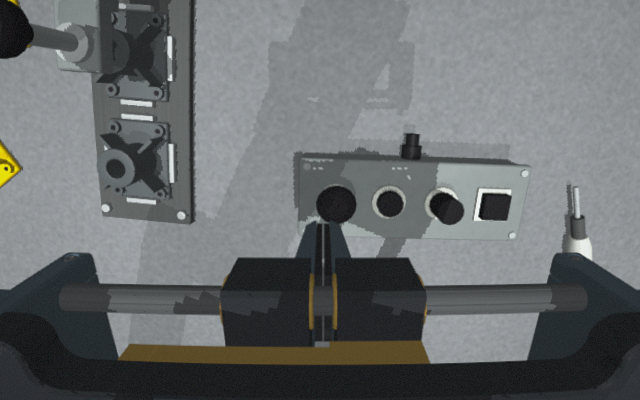

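{"name": "arm_command", "arguments": {"deltas": [[0, [10, 40, 8], 0], [0, [20, 80, 18], 0], [0, [30, 120, 20], 0], [0, [40, 160, 20], 0], [0, [48, 195, 20], 0], [0, [51, 207, 20], 0], [0, [51, 207, 20], 0], [0, [51, 207, 20], 0]]}}

```text
time_s: 5.25
ee_pos: [569.7, 123.9, 285.5]
ee_rot: [23.6, 89.9, -141.6]
force: [-0.9, -1.0, -0.5]
gripper_width: 0.2
```

```bash
python3 look.py p1 scene side; python3 - <<'E'
from h import *
import pickle
f=grab('wrist','w3');pickle.dump(f,open('w3.pkl','wb'))
E
```

```text
5.25 [569.7 123.9 285.5] [-0.85864898 -1.03414731 -0.4628289 ] 0.1703047086732191 jaw y [ 0.26 -0.97  0.  ]
tip [569.6 123.8 274.5]
scene 380.6 141.6
 crop origin 330 91
side 315.3 227.7
 crop origin 265 177
```

View pics/w3.png

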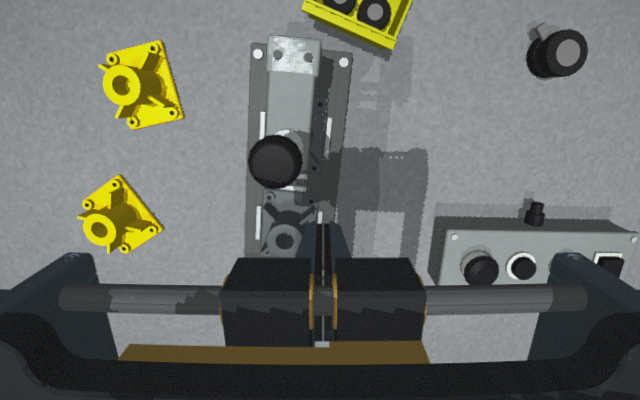

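View pics/p1.png

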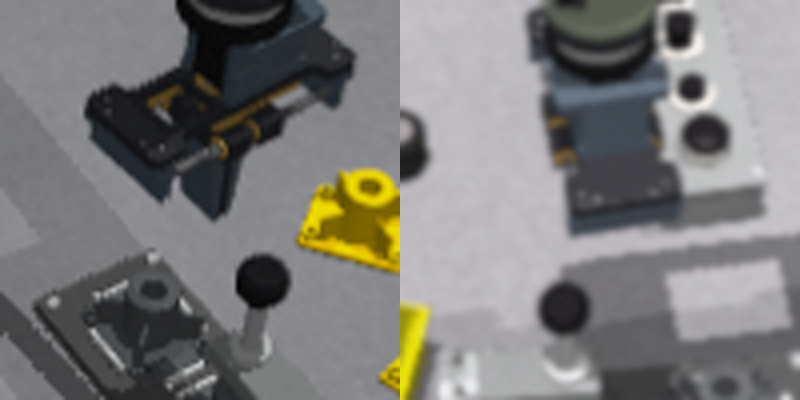

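The wrist view has the knob at (275,162), pointing left-forward of the tip. I combine all three cameras.

```bash
python3 - <<'E'
from h import *
import pickle
from scipy.optimize import least_squares
F={'scene':pickle.load(open('p1_scene.pkl','rb')),'side':pickle.load(open('p1_side.pkl','rb')),'wrist':pickle.load(open('w3.pkl','rb'))}
o={}
for n,(x,y,r) in {'scene':(395.7,161,13),'side':(306.2,254,13),'wrist':(275,162,38)}.items():
    g=F[n]['img'].max(2);m=np.zeros_like(g);cv2.circle(m,(int(x),int(y)),r,1,-1);m=((g<60)&(m>0)).astype(np.uint8)
    k,l,st,ce=cv2.connectedComponentsWithStats(m);i=1+st[1:,4].argmax();print(n,st[i],ce[i]);o[n]=st[i,:2]+st[i,2:4]/2-.5
k=least_squares(lambda p:np.concatenate([(proj(F[n],p)-o[n]).ravel() for n in F]),[600,170,205])
print(k.x,k.fun.round(1))
for n in F:print(n,atz(F[n],o[n],203).round(1))
E
```

```text
scene [389 155  13  13 135] [395.02962963 160.93333333]
side [301 248  11  12 111] [305.95495495 253.81081081]
wrist [ 248  135   55   54 2091] [275.01004304 162.33189861]
[596.6260314  167.62833071 202.56285999] [ 0.3 -0.  -0.7  0.3  0.1  0.2]
scene [596.8 166.5 203. ]
side [594.8 166.6 203. ]
wrist [596.9 167.7 203. ]
```

{"name": "arm_command", "arguments": {"deltas": [[0, [14, 21, -10], 0], [0, [26.5, 42.5, -25], 0], [0, [26.5, 42.5, -45], 0], [0, [26.5, 42.5, -55], 0], [0, [26.5, 42.5, -62], 0], [0, [26.5, 42.5, -68], 0], [0, [26.5, 42.5, -74], 0], [0, [26.5, 42.5, -80], 0], [0, [26.5, 42.5, -85], 0], [0, [26.5, 42.5, -90], 0], [0, [26.5, 42.5, -95], 0], [0, [26.5, 42.5, -95], 0]]}}

```text
time_s: 6.6
ee_pos: [596.8, 167.9, 190.5]
ee_rot: [-80.9, 90.0, 114.0]
force: [-0.2, -0.2, 0.3]
gripper_width: 0.3
```

```bash
python3 look.py p2 scene side
```

```text
6.6 [596.8 167.9 190.5] [-0.17094796 -0.17033754  0.31301981] 0.3317657741070235 jaw y [ 0.26 -0.97 -0.  ]
tip [596.8 167.9 179.5]
scene 394.4 166.1
 crop origin 344 116
side 305.5 258.2
 crop origin 255 208
```

View pics/p2.png

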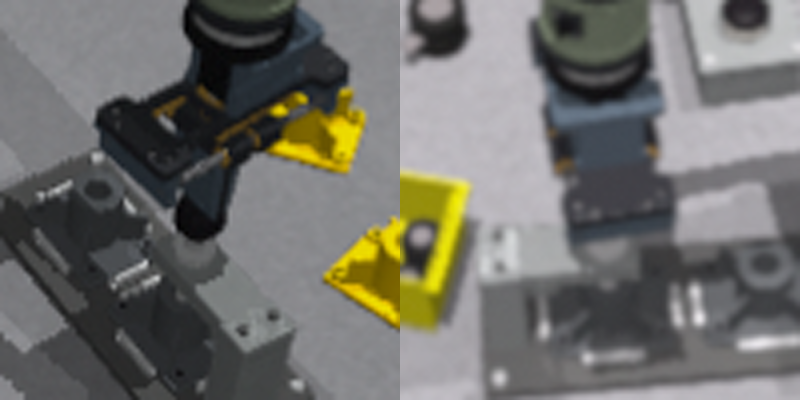

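The tip sits on the knob and the pin is following it down. I continue past the short stop level.

{"name": "arm_command", "arguments": {"deltas": [[0, [0, 0, -2], 0], [0, [0, 0, -4], 0], [0, [0, 0, -5.5], 0], [0, [0, 0, -6.5], 0], [0, [0, 0, -6.5], 0]]}}

```text
time_s: 7.2
ee_pos: [597.0, 168.2, 187.2]
ee_rot: [-167.1, 89.8, 27.8]
force: [-2.9, 0.5, 10.5]
gripper_width: 0.5
```

{"name": "arm_command", "arguments": {"deltas": [[0, [0, 0, -1], 0], [0, [0, 0, -1], 0], [0, [0, 0, -1], 0]]}}

```text
time_s: 7.5
ee_pos: [597.0, 168.1, 187.2]
ee_rot: [-170.5, 89.8, 24.3]
force: [-3.6, 0.0, 14.2]
gripper_width: 0.3
```

{"name": "arm_command", "arguments": {"deltas": [[0, [0, 0, 20], 0], [0, [0, 0, 60], 0], [0, [0, 0, 100], 0], [0, [-20, -45, 105], 0], [0, [-35, -90, 105], 0], [0, [-50, -135, 105], 0], [0, [-55, -150, 105], 0], [0, [-55, -150, 105], 0]]}}

```text
time_s: 8.3
ee_pos: [541.1, 16.1, 289.1]
ee_rot: [168.1, 90.0, 2.7]
force: [-0.5, 0.6, -0.6]
gripper_width: 0.7
```

```bash
python3 - <<'E'
from h import *
import pickle
s=env.state();print(s['time_s'],s['ee_pos'])
o=[]
for n in('scene','side'):
    f=grab(n);pickle.dump(f,open(f'g_{n}.pkl','wb'))
    print(n,proj(f,[[597,167.7,130],[597,167.7,176],[597,167.7,142],[597,167.7,158]]).round(1).tolist())
    u,v=proj(f,[597,167.7,150])[0].astype(int);print(u-25,v-25)
    o.append(cv2.resize(f['img'][v-25:v+25,u-25:u+25],(400,400),interpolation=cv2.INTER_CUBIC))
cv2.imwrite('pics/g.png',cv2.cvtColor(np.hstack(o),cv2.COLOR_RGB2BGR))
f=grab('wrist','w4');pickle.dump(f,open('w4.pkl','wb'))
E
```

```text
8.3 [541.0926288   16.05544214 289.10267325]
scene [[392.4, 176.8], [394.2, 167.0], [392.8, 174.3], [393.5, 170.9]]
368 147
side [[305.8, 267.1], [305.4, 258.8], [305.7, 265.0], [305.6, 262.1]]
280 238
```

View pics/g.png

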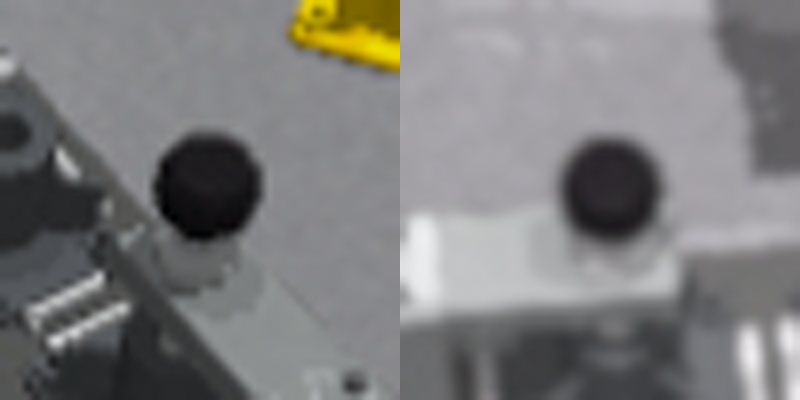

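View pics/w4.png

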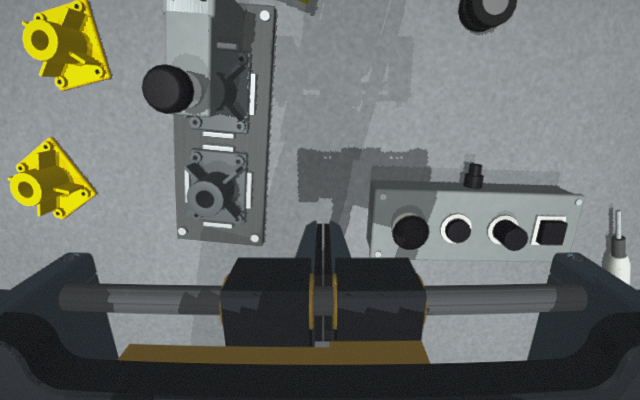

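The pin stopped hard at a knob-top height of 176 mm, which is travel of about 0.044 and means a short bore. The pictures agree, with knob centre at about 161 mm rather than 146. The knob hides the groove from above, so I work out a lower wrist viewpoint to see it directly.

```bash
python3 - <<'E'
from h import *
import pickle
from scipy.spatial.transform import Rotation as Rt
f=pickle.load(open('w4.pkl','rb'));print(f['K'].round(0) if hasattr(f['K'],'round') else f['K'])
E0=np.array([541.1,16,289.1])
R=cv2.Rodrigues(np.array(f['rvec'],float))[0];t=np.array(f['tvec'],float).ravel();C=-R.T@t
G=np.array([597,167.7,142.])
for z in (90,110,140):
  for yaw in range(-60,91,15):
    for p in ((541,16),(560,30),(540,50),(510,20),(480,60)):
      Rz=Rt.from_euler('z',yaw,degrees=True).as_matrix()
      c=np.array([*p,z])+Rz@(C-E0); Rc=R@Rz.T
      q=Rc@(G-c)
      if q[2]<=20: continue
      u=cv2.projectPoints(q.reshape(1,1,3),np.zeros(3),np.zeros(3),f['K'],f['dist'])[0].ravel()
      d=c-G; el=np.degrees(np.arctan2(d[2],np.hypot(d[0],d[1])))
      if 10<u[0]<630 and 10<u[1]<390 and el<46: print(z,yaw,p,u.round(0),round(el),c.round(0))
E
```

```text
[[331.   0. 323.]
 [  0. 331. 197.]
 [  0.   0.   1.]]
90 -45 (560, 30) [ 28. 384.] 30 [635. -12. 250.]
90 -45 (540, 50) [ 23. 337.] 34 [615.   8. 250.]
110 -60 (540, 50) [ 86. 365.] 36 [602. -10. 270.]
110 -60 (510, 20) [ 13. 360.] 31 [572. -40. 270.]
110 -45 (541, 16) [ 15. 336.] 33 [616. -26. 270.]
110 -45 (560, 30) [ 58. 354.] 35 [635. -12. 270.]
110 -45 (540, 50) [ 56. 309.] 39 [615.   8. 270.]
110 -30 (560, 30) [ 28. 291.] 38 [644.   9. 270.]
110 -30 (540, 50) [ 41. 245.] 42 [624.  29. 270.]
110 -15 (560, 30) [ 15. 219.] 41 [646.  31. 270.]
140 -60 (541, 16) [ 92. 358.] 37 [603. -44. 300.]
140 -60 (560, 30) [128. 364.] 38 [622. -30. 300.]
140 -60 (540, 50) [118. 327.] 42 [602. -10. 300.]
140 -60 (510, 20) [ 53. 324.] 37 [572. -40. 300.]
140 -60 (480, 60) [ 41. 251.] 42 [542.   0. 300.]
140 -45 (541, 16) [ 56. 303.] 39 [616. -26. 300.]
140 -45 (560, 30) [ 94. 318.] 41 [635. -12. 300.]
140 -45 (540, 50) [ 95. 277.] 45 [615.   8. 300.]
140 -45 (510, 20) [ 24. 258.] 40 [585. -22. 300.]
140 -45 (480, 60) [ 34. 179.] 45 [555.  18. 300.]
140 -30 (541, 16) [ 34. 237.] 42 [625.  -5. 300.]
140 -30 (560, 30) [ 71. 262.] 44 [644.   9. 300.]
140 -30 (510, 20) [ 13. 183.] 43 [594.  -1. 300.]
140 -15 (541, 16) [ 31. 163.] 46 [627.  17. 300.]
```

{"name": "arm_command", "arguments": {"deltas": [[0, [0, 3, -45], -0.13], [0, [0, 6, -90], -0.26], [0, [0, 9, -130], -0.39], [0, [0, 12, -164], -0.52], [0, [0, 12, -164], -0.52], [0, [0, 12, -164], -0.52]]}}

```text
time_s: 9.05
ee_pos: [542.4, 30.8, 125.2]
ee_rot: [-8.6, 90.0, 156.7]
force: [0.9, -0.0, 0.9]
gripper_width: 0.2
```

```bash
python3 - <<'E'
from h import *
import pickle
s=env.state();print(s['time_s'],s['ee_pos'])
f=grab('wrist','w5')
print(proj(f,[[597,167.7,z] for z in(130,139,145,152,176)]).round(0).tolist())
u,v=proj(f,[597,167.7,142])[0].astype(int);u0=max(u-60,0);v0=max(v-60,0)
cv2.imwrite('pics/w5c.png',cv2.cvtColor(cv2.resize(f['img'][v0:v0+120,u0:u0+120],(600,600),interpolation=cv2.INTER_CUBIC),cv2.COLOR_RGB2BGR));print(u0,v0)
for r in cams.silhouettes(f,'pin_groove')[:3]:print(r['conf'],r['centre'])
E
```

```text
9.05 [542.40066786  30.77005044 125.15487656]
[[50.0, 230.0], [37.0, 237.0], [27.0, 242.0], [16.0, 248.0], [-30.0, 273.0]]
0 179
0.83 [26.4, 244.2]
```

View pics/w5c.png

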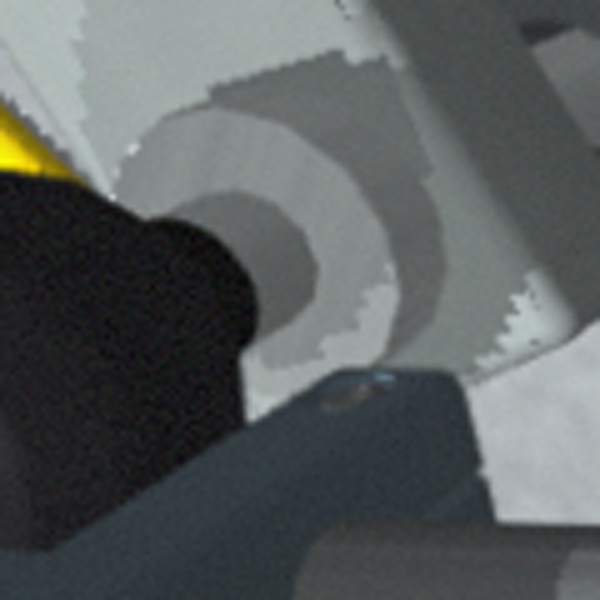

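The crop shows the black groove (about 40,231 in the image) with bare steel between it and the bush rim. The groove is above the bush, so the bore is short and the tall button is right.

{"name": "arm_command", "arguments": {"deltas": [[0, [0, 0, 30], 0], [0, [0, -30, 40], 0.13], [0, [0, -75, 40], 0.26], [0, [-4, -120, 40], 0.39], [0, [-8, -165, 40], 0.52], [0, [-11, -210, 35], 0.52], [0, [-13.5, -252, 20], 0.52], [0, [-13.5, -252, 10], 0.52], [0, [-13.5, -252, 10], 0.52], [0, [-13.5, -252, 10], 0.52]]}}

```text
time_s: 10.15
ee_pos: [528.8, -221.6, 136.1]
ee_rot: [157.4, 89.9, -7.7]
force: [0.4, 0.9, -0.2]
gripper_width: 0.7
```

```bash
python3 look.py t1 scene side
```

```text
10.15 [ 528.8 -221.6  136.1] [ 0.44892122  0.89342383 -0.18287024] 0.6864788812901221 jaw y [ 0.26 -0.97  0.  ]
tip [ 528.8 -221.6  125.1]
scene 265.2 197.2
 crop origin 215 147
side 333.7 176.1
 crop origin 283 126
```

View pics/t1.png

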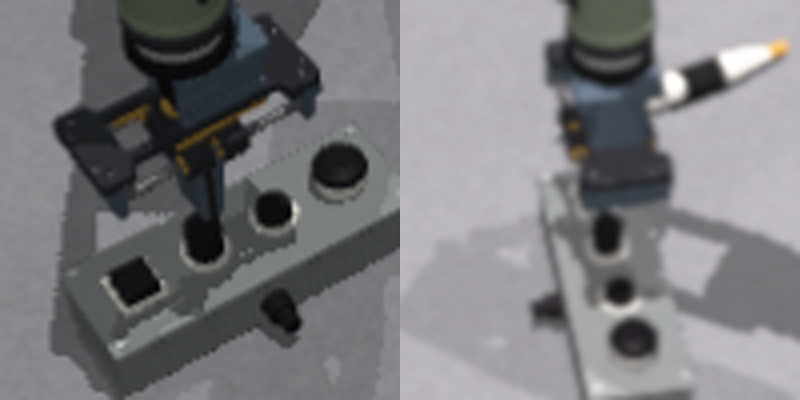

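{"name": "arm_command", "arguments": {"deltas": [[0, [0, 0, -15], 0], [0, [0, 0, -25], 0], [0, [0, 0, -29], 0], [0, [0, 0, -32], 0], [0, [0, 0, -34], 0], [0, [0, 0, -36], 0], [0, [0, 0, -36], 0], [0, [0, 0, -36], 0]]}}

```text
time_s: 11.05
ee_pos: [528.2, -221.6, 101.2]
ee_rot: [-148.2, 89.9, 46.6]
force: [-3.3, 4.8, 12.6]
gripper_width: 0.5
```

Fully down at 12.6 N. Next is the square button.

{"name": "arm_command", "arguments": {"deltas": [[0, [0, 0, 15], 0], [0, [0, 0, 35], 0], [0, [7, -30, 35], 0], [0, [14.5, -60, 35], 0], [0, [14.5, -60, 15], 0], [0, [14.5, -60, 10], 0], [0, [14.5, -60, 10], 0]]}}

```text
time_s: 11.75
ee_pos: [541.9, -282.0, 107.9]
ee_rot: [-37.7, 89.9, 157.1]
force: [-0.1, -0.6, -0.8]
gripper_width: 0.3
```

```bash
python3 look.py q1 scene side
```

```text
11.75 [ 541.9 -282.   107.9] [-0.06154948 -0.60774871 -0.84007199] 0.334528308209943 jaw y [ 0.26 -0.97 -0.  ]
tip [ 541.9 -282.    96.9]
scene 248.0 211.9
 crop origin 198 161
side 330.7 169.2
 crop origin 280 119
```

View pics/q1.png

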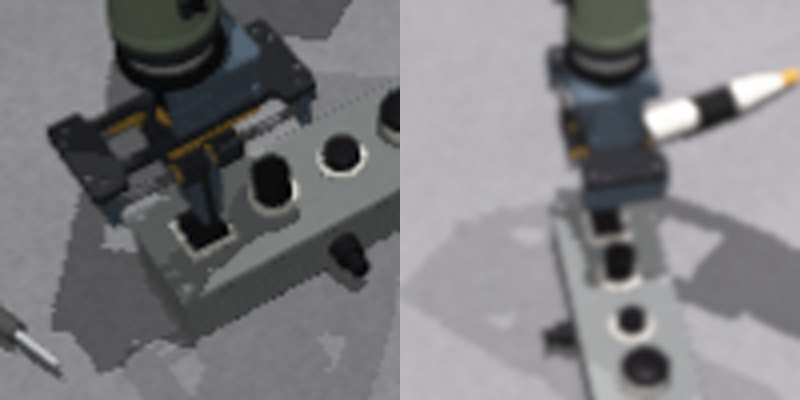

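The tool is over the square cap, and the tall button has sprung back.

{"name": "arm_command", "arguments": {"deltas": [[0, [0, 0, -12], 0], [0, [0, 0, -20], 0], [0, [0, 0, -24], 0], [0, [0, 0, -27], 0], [0, [0, 0, -29], 0], [0, [0, 0, -30], 0], [0, [0, 0, -30], 0], [0, [0, 0, -30], 0]]}}

```text
time_s: 12.65
ee_pos: [542.4, -281.9, 81.2]
ee_rot: [-150.4, 90.0, 44.4]
force: [-4.8, 2.9, 13.4]
gripper_width: 0.5
```

{"name": "arm_command", "arguments": {"deltas": [[0, [0, 0, 15], 0], [0, [0, 0, 50], 0], [0, [-30, 0, 100], 0], [0, [-75, 0, 150], 0], [0, [-115, -20, 170], 0], [0, [-150, -40, 170], 0], [0, [-150, -40, 170], 0], [0, [-150, -40, 170], 0], [0, [-150, -40, 170], 0]]}}

```text
time_s: 13.55
ee_pos: [393.2, -322.1, 248.4]
ee_rot: [-120.6, 90.0, 74.2]
force: [0.4, 0.2, 0.2]
gripper_width: 0.5
```

```bash
python3 - <<'E'
from h import *
s=env.state();print(s['time_s'],s['ee_pos'],s['force'])
f=grab('scene','end');c=f['img'][140:260,230:430]
cv2.imwrite('pics/endc.png',cv2.cvtColor(cv2.resize(c,None,fx=4,fy=4,interpolation=cv2.INTER_CUBIC),cv2.COLOR_RGB2BGR))
E
```

```text
13.55 [ 393.22926309 -322.10700987  248.41038781] [0.41679016 0.16409639 0.16636021]
```

View pics/endc.png

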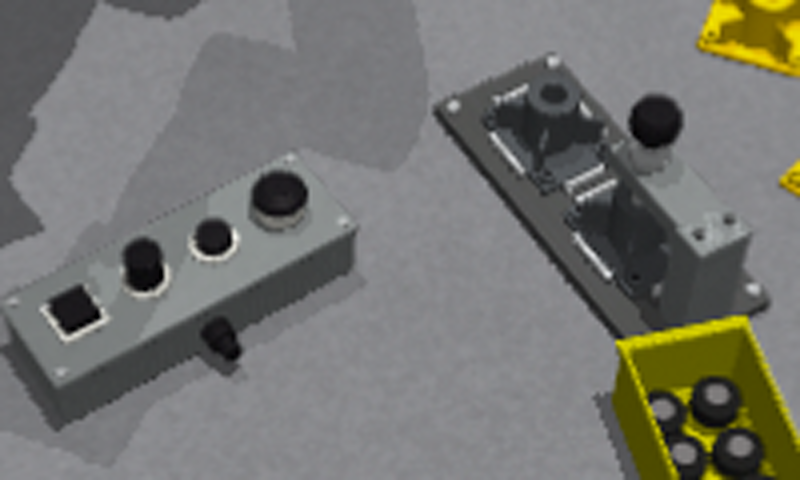

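All four buttons are up, the pin is still down, and the housings are in place.

```bash
python3 -c "
from workcell import env
print(env.job_done())"
```

```text
the job is handed in; nothing more can be done
None
```

I checked the housing under the gauge: its bore is too shallow. I recorded that with the tall round button, and the job is handed in at about 13.6 s of the 58 s allowed. No verdict came back.

- **Presses:** I pressed the mushroom button, pushed the pin down, then pressed the tall round and square buttons, in that order. Each button was held until it was fully down, at 27 N, 13 N and 13 N. The 27 N on the mushroom button was harder than needed, but under the 40 N limit.
- **Bore depth:** The pin stopped hard with the knob top at about 176 mm, which is about 44 mm of travel and matches a short bore. A close wrist picture showed the groove above the bush, with bare steel between them. Knob heights estimated from the pictures were about 3 mm lower than the force stop gave, but they still clearly pointed to a short bore.
- **Last picture:** All four buttons were back up, the pin was down, and the housings and the bin looked unmoved. The measured force was about 0.5 N, so the robot was touching nothing. I judged this by eye and did not measure the positions. That last crop left out the air driver and the twin wheel, though the arm never came near them at their height.

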